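# Open the filter bay of a dental bench dust unit

### The job

On the white and orange dust filter unit, press the orange snap tab all the way in with the fingertips so that it releases the teal filter cover, then push the cover by its grey ridge along its runners, off its seat over the filter, until it meets the end stop. Only press and push: do not lift or tip the cover, and leave the other things on the bench where they are.

Things in the scene. Friction and masses are not known exactly. Their poses are not given: they have to be found in the camera images.
- unit: Fixed dust filter unit, white over orange, 150 (its x) x 290 mm (its y: -150 to +140), metal deck at z = 80. Origin on the bench under the deck. The cover slides along the unit's +y. Two steel runners on the deck, tops z = 84, x = 48..60 and -60..-48, lie between side walls with tops at z = 96. A hose stub sticks out 18 mm at the -y end, below the deck.
- seat (a point): Fixed point on the deck, middle of the cover's seat over the white pleated filter: unit x 0, y -45, z 80. The seat spans y = -95..+5. Grey lips over it (tops z = 102.5) reach in to x = -54 and 54 and hold the cover's edges down. Behind it, y = -150..-97, the deck is open for fingertips (small corner stops beyond x = -52 and 52).
- end_stop (a point): Fixed point, middle of the end stop's inner face at deck height: unit x 0, y 125, z 80. The stop is a white wall across the +y end, top at z = 110.
- cover: Loose teal cover plate, 116 (x) x 100 (y) x 12 thick, about 0.22 kg, axes as the unit's. Origin: centre of its underside. Starts seated at unit x 0, y -45, z 84; travels 120 mm towards +y to the end stop. A grey ridge, 90 (x) x 14 (y), stands along its rear (-y) edge, up to 30 above the underside. The tab blocks it until pressed in; then it slides with 1 to 4 N.
- ridge (a point): Middle of the rear (-y) face of the cover's ridge, 50 mm towards -y from the cover's origin and 20 above its underside; the face is upright, flush with the plate's rear edge: push here towards +y. Moves with the cover.
- tab (a joint): Travel of the orange snap tab straight down into the deck (m): 0 standing up (starts 0 to 0.002), 0.012 fully in. It takes about 5 N, has no return spring and stays where it is left. Pressed more than 0.0088 it lies below the cover's underside and the cover can pass over it.
- tab_top (a point): Centre of the tab's top face, unit x 0, y 29. The tab is orange with fine red lines, 60 (unit's x) x 44 (unit's y). At joint 0 its top stands 12.5 above the deck, fully in 0.5 above it. 2 mm separate it from the seated cover's front edge, whose top is 3.5 above the standing tab's top.
- spare_filter: bystander: spare filter cartridge, blue frame with white pleats, 50 x 76 x 20 high, lying flat just beyond the unit
- paste_jar: bystander: small closed jar, 52 diameter, 52 high, just beyond the unit
- brush: bystander: hand brush about 160 long, lying on the bench on the robot's side of the unit
- model: bystander: plaster dental model, 62 x 70 base, about 32 high
- mixing_cup: bystander: green mixing bowl, 72 diameter, 60 high
- spatula: bystander: spatula about 180 long, lying flat
- mug: bystander: blue mug, 76 diameter, 88 high
Mind the look-alikes: they are no part of the job. What is meant by the cover is not yellow, and is the larger of those in its own colour.

How it is judged:
By the outcome, as a careful person would: the job done as asked, in the order asked, and still so for the second after the job is handed in, with the robot touching nothing.
It also fails if it takes over 40 s, if anything falls off the work surface, if the arm or the gripper's body presses on something with over 40 N, if the wrist force passes 120 N, or if a joint passes its speed limit or range.

### The arm

A 7-joint arm with a two-finger parallel gripper is mounted at the origin on the work surface. World frame = base frame: x ahead of the robot, y to its left, z up, the work surface at z = 0. Lengths are in m, angles in rad, forces in N, time in s.
With the tool pointing down it reaches from about 0.4 to 0.9 m from the base axis. Payload 5.5 kg.
Tool frame: the origin (TCP) lies at the very end of the fingers, on their centre line; the grasp point (between the pads) lies 19 mm behind it; z points along the fingers, x is the direction in which the jaws open and shut, and the axes are right-handed (so a half turn about z gives the same grasp; the last joint's range is limited). The gripper opens to 92 mm and grips with 3 to 60 N. Pads are 19 mm wide; open, the fingers measure 130 mm over their backs; the gripper's body (75 mm by 190 mm) begins 47 mm behind the grasp point.
Start: joints at [1.459, 0.501, -0.427, 1.55, 0.221, 1.138, -0.21], TCP at [0.238, -0.605, 0.189] pointing down, gripper open.
Joint ranges: [-2.88, 2.88], [-0.31, 2.03], [-1.54, 1.56], [0.2, 2.42], [-1.41, 4.55], [0.19, 2.02], [-2.57, 2.57]. Speed limits (rad/s): [2.57, 2.57, 3.14, 3.14, 3.14, 3.14, 3.14].

### API

Orientations are given as [roll, pitch, yaw] about the fixed x, y, z axes, in that order (R = Rz(yaw) Ry(pitch) Rx(roll)).
In Python, from workcell import manip gives the robot as it stands. The module is installed in compiled form; this text tells all that it offers.
- The arm moves only by the tool apply_moves, never from a script. Its argument "plan" is a list of rows, each a list of 7 numbers: the opening, from 0 (shut) to 1 (fully open), then the shift along the tool's x, y, z in mm, then the turn, a rotation vector about the tool's x, y, z in degrees. A call has exactly 5 rows; each row shifts and turns the pose as measured when the row begins, along the tool's axes as they then stand; what a row does not reach is not made up. A row lasts 1/10 s, in which the tool goes at most 50 mm and 8.59 degrees, less where a joint would pass 70% of its speed; a pose out of reach is approached as far as the arm can. A call is refused whole if a number of a shift passes 50 or a number of a turn 8.59, either way. A call with a gripper value outside its range is refused whole. The fingers move at their own pace and stop on an object; "newtons" is the grip in N (left out, the last holds). Time passes only in rows, so rows that do not move let the fingers close, or fill a call up. It gives the time, the measured TCP pose, the force and the opening at its end, in the units of the state.
- manip.sense(): the state, without advancing time (a new reading comes with each control period).
- manip.read_camera(name): name is "side" or "top"; returns a dict with "image" (384x512x3 uint8, blue, green, red), "camera_matrix" (3x3 intrinsics, pixels), "rvec" (rotation vector, rad) and "tvec" (3), from world to camera coordinates, as OpenCV has them. Camera axes: x right, y down, z forward; pixel columns grow to the right and rows downward; lengths in m; the calibration is good to about 2 mm. A picture is of the moment at which its call begins. There is no depth.
- manip.sign_off(): hands the job in, once; it reports no verdict.
Trained networks look in a picture, given as the dict that the camera call returned (one of the last four; its "shot" number tells which), for a name from the list of things; names that differ only in an ending like _2 or _b are one class to them, and where a whole thing is asked for, a point or a joint stands for the part that bears it (a point fixed in the world has none). Each returns a list of dicts, best first, with "p" (0 to 1); they miss things now and then, are a little off and sometimes report something else, mostly with a low value. They report only what shows in the picture. A call takes as long as a camera call. They do not tell look-alikes from the thing itself.
- manip.regions_of(picture, query): "pixels" (384x512 bool, what is visible of it) and "uv" ([column, row] in pixels, amid what is visible of it).
The state is a dict: "time": time; "joint_positions": joint angles; "dq": joint speeds; "effort": joint torques, N m; "position": TCP position; "orientation": TCP orientation; "wrist_force": force on the tool from outside, world axes, zero at the start; "wrist_torque": the same for the moment, N m; "grip_width": opening from 0.0 (shut) to 1.0 (fully open).
Only numpy, scipy, OpenCV 4.12 (cv2) and the standard library are available. Lean on these libraries where they do the work, as an engineer would, in place of code of your own. Each camera call takes 0.05 s, during which the arm holds its last target. There are 200 camera calls.

## Working session

There is one attempt and no reset: what is moved stays moved. The work goes in short steps, Python scripts to look and compute and a tool call to move; the robot and the scene stay as the last step left them, time stands still between calls to the robot, and variables do not carry over. Pictures are saved under pics/ and viewed, on a budget of 10 in all, crops included, one or two more only if the job needs it, and the job is handed in when it is done.

Besides the shell and the picture viewer there is one more tool, called after "Request:" in YAML: its name, and indented under it one key for each argument. apply_moves: Moves the arm, as the interface text tells. Its arguments: {"type":"object","properties":{"plan":{"type":"array","items":{"type":"array","items":{"type":"number"}}},"newtons":{"type":"number"}},"required":["plan"]}

```bash
mkdir -p pics; cat > h.py <<'E'
import numpy as np,cv2
from workcell import manip
def P(c): 
    R,_=cv2.Rodrigues(np.array(c["rvec"],float)); return np.array(c["camera_matrix"]),R,np.array(c["tvec"],float).reshape(3)
def onz(c,uv,z):
    K,R,t=P(c); d=R.T@np.linalg.inv(K)@np.array([uv[0],uv[1],1.]); o=-R.T@t
    return o+d*(z-o[2])/d[2]
def proj(c,p):
    K,R,t=P(c); q=K@(R@np.array(p,float)+t); return q[:2]/q[2]
def tri(c1,u1,c2,u2):
    A=[]
    for c,u in((c1,u1),(c2,u2)):
        K,R,t=P(c);M=K@np.c_[R,t];A+=[u[0]*M[2]-M[0],u[1]*M[2]-M[1]]
    X=np.linalg.svd(np.array(A))[2][-1]; return X[:3]/X[3]
E
python3 - <<'E'
from h import *
s=manip.sense();print(s)
cs=[manip.read_camera(n) for n in("top","side")]
for n,c in zip(("top","side"),cs):
    cv2.imwrite(f"pics/{n}0.png",c["image"]); K,R,t=P(c); print(n,c["shot"],-R.T@t,R[2])
    for q in("unit","cover","ridge","tab","tab_top"):
        for r in manip.regions_of(c,q):
            print(n,q,round(r["p"],2),np.round(r["uv"]),r["pixels"].sum(),np.round(onz(c,r["uv"],.09),3))
E
```

```text
{'time': 0.0, 'joint_positions': array([ 1.45921774,  0.50183603, -0.42679381,  1.55149312,  0.22077265,
        1.13832835, -0.21026489]), 'dq': array([-1.06383720e-03, -9.75311453e-04,  7.84402732e-05,  1.07923522e-03,
       -2.58528954e-03, -1.58526742e-03, -1.20107455e-03]), 'effort': array([ 1.27824782e-05, -5.66591656e+01, -5.81601396e+00, -2.79109490e+01,
       -6.85356092e-02,  3.06795328e-02,  1.86503075e-04]), 'position': array([ 0.23761522, -0.60413708,  0.18786815]), 'orientation': array([-3.14151488e+00,  2.01030182e-03, -1.19592831e+00]), 'wrist_force': array([-0.37178381,  0.52650603,  0.48328433]), 'wrist_torque': array([ 0.02453961, -0.01358242, -0.00739819]), 'grip_width': 0.998408896852762}
top 1 [ 0.36150876 -0.01543482  1.35714944] [ 0.11820352  0.00408327 -0.99298099]
top unit 0.61 [256. 186.] 4024 [ 0.549 -0.013  0.09 ]
top cover 0.85 [169. 150.] 1173 [0.659 0.232 0.09 ]
top cover 0.8 [308. 268.] 732 [ 0.316 -0.151  0.09 ]
top cover 0.75 [276. 200.] 1384 [ 0.507 -0.069  0.09 ]
top ridge 0.79 [168. 146.] 1193 [0.669 0.236 0.09 ]
top ridge 0.78 [276. 200.] 1327
[... 209 characters left out ...]
40 [ 0.536 -0.     0.09 ]
top tab_top 0.64 [255. 187.] 315 [ 0.545 -0.01   0.09 ]
side 2 [0.01702562 0.77126492 1.02284521] [ 0.38165505 -0.59115838 -0.71054289]
side unit 0.75 [171. 294.] 573 [0.516 0.436 0.09 ]
side unit 0.74 [257. 195.] 3882 [0.513 0.026 0.09 ]
side cover 0.93 [337. 200.] 480 [ 0.286 -0.083  0.09 ]
side cover 0.76 [174. 240.] 1068 [0.625 0.296 0.09 ]
side cover 0.74 [276. 176.] 782 [ 0.504 -0.08   0.09 ]
side ridge 0.89 [174. 238.] 1020 [0.628 0.29  0.09 ]
side ridge 0.65 [339. 198.] 455 [ 0.284 -0.095  0.09 ]
side ridge 0.61 [274. 176.] 723 [ 0.51  -0.079  0.09 ]
side tab 0.48 [255. 186.] 240 [ 0.539 -0.005  0.09 ]
side tab_top 0.65 [253. 185.] 225 [ 0.547 -0.006  0.09 ]
```

```bash
python3 - <<'E'
import cv2
a=cv2.imread("pics/top0.png");b=cv2.imread("pics/side0.png")
cv2.imwrite("pics/top0b.png",cv2.resize(a,(800,600),interpolation=cv2.INTER_CUBIC))
c=[cv2.resize(i[y:y+130,x:x+115],None,fx=3.45,fy=3.45*1.3,interpolation=cv2.INTER_CUBIC) for i,x,y in((a,200,125),(b,200,125))]
cv2.imwrite("pics/crop0.png",cv2.hconcat([k[:600] for k in c]))
E
```

```text
(no output)
```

View pics/top0b.png

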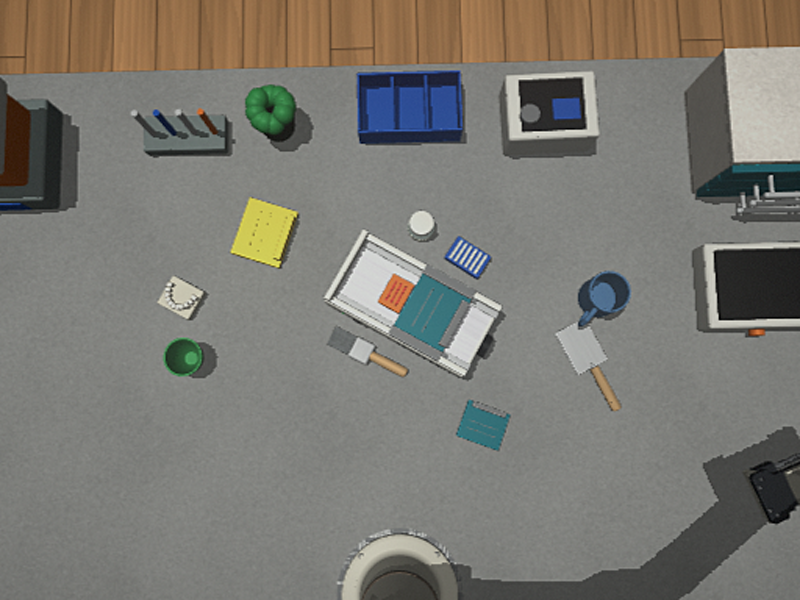

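View pics/crop0.png

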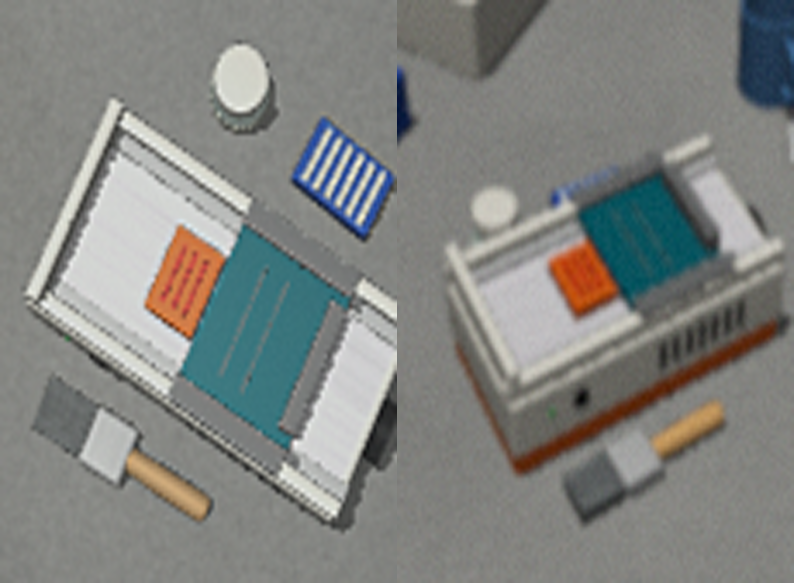

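The top view (800x600) shows three cover-like plates:
- Yellow plate, native pixel (169,150).
- Small teal plate on the bench, (308,268).
- Larger teal plate in the white unit, (276,200).

I choose the one in the unit. The crop confirms it: the orange tab is in front at (252,190) and the grey ridge is at the rear, about (294,208). Next I fit the unit's pose from corners read off both views.

```bash
cat > fit.py <<'E'
from h import *
from scipy.optimize import least_squares
T=[((118,98),(75,140,110)),((27,297),(-75,140,110)),((340,520),(-75,-150,96)),((182,228),(30,51,92)),((147,302),(-30,51,92)),((190,338),(-30,7,92)),((350,310),(45,-95,114)),((297,438),(-45,-95,114))]
S=[((449,243),(75,140,110)),((782,240),(-75,-150,96)),((552,258),(30,51,92)),((577,315),(-30,51,92)),((615,297),(-30,7,92))]
def W(p,q):
    c,s=np.cos(p[2]),np.sin(p[2]); x,y,z=np.array(q)/1000
    return np.array([p[0]+c*x-s*y,p[1]+s*x+c*y,z+p[3]])
if __name__=="__main__":
    ct,cs=manip.read_camera("top"),manip.read_camera("side")
    ob=[(ct,(200+a/3.45,125+b/4.485),q) for (a,b),q in T]+[(cs,(200+(a-397)/3.45,125+b/4.485),q) for (a,b),q in S]
    f=lambda p:np.concatenate([proj(c,W(p,q))-u for c,u,q in ob])
    r=least_squares(f,[.54,-.02,-.52,0],loss="soft_l1")
    print(r.x,np.degrees(r.x[2]));print(np.round(f(r.x).reshape(-1,2),1))
    for q in((0,29,92),(0,-95,104),(0,-45,80),(0,125,80)):print(q,W(r.x,q))
E
python3 fit.py
```

```text
[ 0.52975449 -0.03506047 -0.52799064 -0.00947156] -30.25163530485756
[[-0.9 -1.7]
 [-0.7 -0.1]
 [-0.5  0.6]
 [ 0.4 -0.9]
 [ 0.4  0.9]
 [ 1.5  0.3]
 [ 0.1 -0.2]
 [ 0.1 -0.5]
 [-1.8  0.9]
 [ 1.9  2.2]
 [-0.7  0.6]
 [ 0.4 -0.6]
 [ 1.6 -1.4]]
(0, 29, 92) [ 0.54436465 -0.01000966  0.08252844]
(0, -95, 104) [ 0.48189362 -0.11712348  0.09452844]
(0, -45, 80) [ 0.50708355 -0.07393243  0.07052844]
(0, 125, 80) [0.59272932 0.07291717 0.07052844]
```

```bash
python3 - <<'E'
from fit import *
ct,cs=manip.read_camera("top"),manip.read_camera("side")
ob=[(ct,(200+a/3.45-.4,125+b/4.485-.4),q) for (a,b),q in T]+[(cs,(200+(a-397)/3.45-.4,125+b/4.485-.4),q) for (a,b),q in S]
f=lambda p:np.concatenate([proj(c,W([*p,0],q))-u for c,u,q in ob])
r=least_squares(f,[.54,-.02,-.52],loss="soft_l1");print(r.x,np.degrees(r.x[2]));print(np.round(f(r.x).reshape(-1,2),1).tolist())
us=[]
for c in(ct,cs):
    h=cv2.cvtColor(c["image"],cv2.COLOR_BGR2HSV)
    m=cv2.inRange(h,(0,140,120),(18,255,255)); n,l,st,ce=cv2.connectedComponentsWithStats(m)
    m2=cv2.inRange(h,(84,100,40),(98,255,255)); n2,l2,st2,ce2=cv2.connectedComponentsWithStats(m2)
    for st_,ce_ in((st,ce),(st2,ce2)):
        for i in range(1,len(ce_)):
            if st_[i,4]>60 and abs(ce_[i]-[262,190]).max()<35: print(ce_[i],st_[i]); us.append(ce_[i])
print("tabtri",tri(ct,us[0],cs,us[2]) if len(us)==4 else us)
print("covtri",tri(ct,us[1],cs,us[3]) if len(us)==4 else us)
for z in(.09,.0925):
    print(onz(ct,us[0],z),onz(cs,us[2] if len(us)==4 else us[-1],z))
E
```

```text
[ 0.52943633 -0.03289781 -0.52346265] -29.992200757994585
[[-1.7, -1.8], [-1.4, 0.3], [-0.4, 0.9], [-0.0, -0.9], [-0.1, 1.1], [1.1, 0.5], [0.1, -0.3], [0.1, -0.3], [-2.1, -0.2], [2.3, 0.8], [-0.7, -0.6], [0.5, -1.8], [1.7, -2.7]]
[253.05787781 187.41800643] [242 176  23  24 311]
[274.53400735 198.74632353] [ 253  175   48   50 1088]
[253.40540541 186.59459459] [245 179  19  16 185]
[271.0765391  177.28951747] [253 164  40  29 601]
tabtri [ 0.54492843 -0.0049624   0.08575147]
covtri [ 0.51134058 -0.06389644  0.09476651]
[ 0.54438433 -0.00496355  0.09      ] [ 0.54244575 -0.00147433  0.09      ]
[ 0.54402353 -0.00498421  0.0925    ] [0.54103764 0.00059659 0.0925    ]
```

```bash
cat > go.py <<'E'
import sys
from h import *
from scipy.spatial.transform import Rotation as R
U=np.array([.5292,-.0315]);YAW=np.radians(-30)
def uw(x,y): c,s=np.cos(YAW),np.sin(YAW); return U+[(c*x-s*y)/1e3,(s*x+c*y)/1e3]
def where():
    s=manip.sense(); d=s["position"][:2]-U; c,s_=np.cos(YAW),np.sin(YAW)
    print("t",s["time"],"unit mm",np.round([(c*d[0]+s_*d[1])*1e3,(-s_*d[0]+c*d[1])*1e3,s["position"][2]*1e3],1),"rpy",np.degrees(s["orientation"]).round(1),"F",s["wrist_force"].round(1),"g",round(s["grip_width"],2),"q",np.round(s["joint_positions"],2))
    return s
if __name__=="__main__":
    x,y,z,step=map(float,sys.argv[1:5]); s=where()
    p=s["position"].copy(); o=R.from_euler("xyz",s["orientation"]); tp=np.r_[uw(x,y),z/1e3]; to=R.from_euler("xyz",[np.pi,0,YAW])
    for i in range(20):
        rv=np.degrees((o.inv()*to).as_rotvec()); d=o.inv().apply(tp-p)*1e3
        if np.linalg.norm(d)<.3 and np.linalg.norm(rv)<.1: break
        d*=min(1,step/max(np.linalg.norm(d),1e-9)); rv*=min(1,8/max(np.linalg.norm(rv),1e-9))
        print(i,np.round(d,1).tolist(),np.round(rv,1).tolist()); p=p+o.apply(d/1e3); o=o*R.from_rotvec(np.radians(rv))
E
python3 go.py 0 31 180 45
```

```text
t 0.8 unit mm [  34.5 -642.2  188.9] rpy [-180.    -0.   -68.5] F [-0.2  0.5  0.8] g 1.0 q [ 1.46  0.5  -0.43  1.55  0.22  1.14 -0.21]
0 [-29.8, -33.7, 0.6] [0.0, -0.0, -8.0]
1 [-24.8, -37.5, 0.6] [0.0, -0.0, -8.0]
2 [-19.3, -40.6, 0.6] [0.0, -0.0, -8.0]
3 [-13.5, -42.9, 0.6] [0.0, -0.0, -8.0]
4 [-7.4, -44.4, 0.6] [0.0, -0.0, -6.5]
5 [-2.3, -44.9, 0.6] [0.0, -0.0, -0.0]
6 [-2.3, -44.9, 0.6] [-0.0, -0.0, -0.0]
7 [-2.3, -44.9, 0.6] [-0.0, -0.0, -0.0]
8 [-2.3, -44.9, 0.6] [-0.0, -0.0, -0.0]
9 [-2.3, -44.9, 0.6] [-0.0, -0.0, -0.0]
10 [-2.3, -44.9, 0.6] [-0.0, -0.0, -0.0]
11 [-2.3, -44.9, 0.6] [-0.0, -0.0, -0.0]
12 [-2.3, -44.9, 0.6] [-0.0, -0.0, -0.0]
13 [-2.3, -44.9, 0.6] [-0.0, -0.0, -0.0]
14 [-2.3, -44.1, 0.6] [-0.0, -0.0, -0.0]
```

Request:
apply_moves:
  plan:
    - [0,-30,-34,-2,0,0,-8]
    - [0,-25,-38,-2,0,0,-8]
    - [0,-19,-41,-2,0,0,-8]
    - [0,-14,-43,0,0,0,-8]
    - [0,-7,-44,0,0,0,-6.5]
  newtons: 20

```text
time: 1.3
position: [0.3376, -0.4052, 0.1938]
orientation: [3.137, -0.001, -0.514]
wrist_force: [1.0, 0.5, 0.0]
grip_width: 0.614
```

```bash
python3 go.py 0 31 180 45
```

```text
t 1.3 unit mm [  20.9 -419.4  193.8] rpy [ 1.797e+02 -1.000e-01 -2.950e+01] F [1.  0.5 0. ] g 0.61 q [ 1.38  0.31 -0.66  1.85  0.22  1.06  0.11]
0 [-1.7, -45.0, 1.2] [0.3, -0.1, 0.5]
1 [-2.1, -44.9, 1.4] [0.0, -0.0, -0.0]
2 [-2.1, -44.9, 1.4] [0.0, 0.0, 0.0]
3 [-2.1, -44.9, 1.4] [0.0, 0.0, 0.0]
4 [-2.1, -44.9, 1.4] [0.0, 0.0, 0.0]
5 [-2.1, -44.9, 1.4] [0.0, 0.0, 0.0]
6 [-2.1, -44.9, 1.4] [0.0, 0.0, 0.0]
7 [-2.1, -44.9, 1.4] [0.0, 0.0, 0.0]
8 [-2.1, -44.9, 1.4] [0.0, 0.0, 0.0]
9 [-2.1, -44.9, 1.4] [0.0, 0.0, 0.0]
10 [-0.1, -1.1, 0.0] [0.0, 0.0, 0.0]
```

Request:
apply_moves:
  plan:
    - [0,-2,-45,1,0.3,0,0.5]
    - [0,-2,-45,1,0,0,0]
    - [0,-2,-45,1,0,0,0]
    - [0,-2,-45,1,0,0,0]
    - [0,-2,-45,1,0,0,0]

```text
time: 1.8
position: [0.4437, -0.1975, 0.1901]
orientation: [3.139, -0.006, -0.521]
wrist_force: [1.6, -0.2, -1.1]
grip_width: 0.178
```

Request:
apply_moves:
  plan:
    - [0,-2,-45,1,0,0,0]
    - [0,-2,-45,1,0,0,0]
    - [0,-2,-45,1,0,0,0]
    - [0,-2,-40,1,0,0,0]
    - [0,0,0,0,0,0,0]

```text
time: 2.3
position: [0.5293, -0.0278, 0.188]
orientation: [-3.14, -0.011, -0.513]
wrist_force: [-0.6, 0.3, -0.1]
grip_width: 0.005
```

```bash
python3 go.py 0 31 110 30
```

```text
t 2.3 unit mm [ -1.7   3.2 188. ] rpy [-179.9   -0.6  -29.4] F [-0.6  0.3 -0.1] g 0.01 q [ 0.69  0.36 -0.84  1.85  0.31  1.06 -0.79]
0 [0.4, -10.0, 28.3] [-0.1, -0.6, 0.6]
1 [0.6, -10.1, 28.3] [0.0, 0.0, -0.0]
2 [0.5, -7.6, 21.5] [0.0, -0.0, -0.0]
```

Request:
apply_moves:
  plan:
    - [0,0,-14,0,0,-0.6,0.6]
    - [0,1,-14,15,0,0,0]
    - [0,0,0,30,0,0,0]
    - [0,0,0,25,0,0,0]
    - [0,0,0,0,0,0,0]

```text
time: 2.8
position: [0.5464, -0.003, 0.1176]
orientation: [-3.14, -0.004, -0.521]
wrist_force: [-0.0, -0.3, -0.2]
grip_width: 0.003
```

```bash
cat > look.py <<'E'
import sys
from go import *
s=where(); o=[]
for n in("top","side"):
    c=manip.read_camera(n); i=c["image"]; print(n,"tcp px",proj(c,s["position"]).round(1))
    o.append(cv2.resize(i[110:260,195:325],(400,462),interpolation=cv2.INTER_CUBIC))
cv2.imwrite(sys.argv[1],cv2.hconcat(o))
E
python3 look.py pics/l1.png; python3 go.py 0 31 92 30
```

```text
t 2.8 unit mm [  0.7  33.3 117.6] rpy [-179.9   -0.2  -29.8] F [-0.  -0.3 -0.2] g 0.0 q [ 0.58  0.48 -0.79  1.87  0.42  0.95 -0.92]
top tcp px [252.2 185.3]
side tcp px [252.3 179.7]
t 2.9 unit mm [  2.5  34.6 120.4] rpy [-179.8   -0.5  -29.9] F [0.6 0.7 0.8] g 0.01 q [ 0.58  0.48 -0.79  1.87  0.42  0.95 -0.92]
0 [-2.7, 3.7, 28.4] [-0.2, -0.5, 0.1]
```

View pics/l1.png

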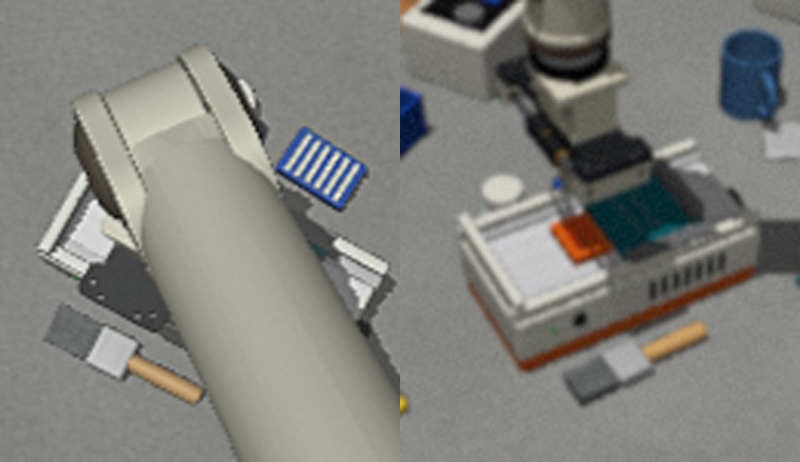

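The side view shows the closed fingertips just above the orange tab at about (251,178), clear of the cover, so I press now.

Request:
apply_moves:
  plan:
    - [0,-1,2,15,0,0,0]
    - [0,0,0,8,0,0,0]
    - [0,0,0,6,0,0,0]
    - [0,0,0,4,0,0,0]
    - [0,0,0,4,0,0,0]

```text
time: 3.4
position: [0.5503, -0.0059, 0.0849]
orientation: [-3.136, -0.015, -0.524]
wrist_force: [-0.8, 0.4, -0.4]
grip_width: 0.007
```

```bash
python3 go.py 0 31 80 30
```

```text
t 3.4 unit mm [ 5.4 32.7 84.9] rpy [-179.7   -0.9  -30. ] F [-0.8  0.4 -0.4] g 0.01 q [ 0.55  0.52 -0.75  1.9   0.47  0.88 -0.96]
0 [-5.5, 1.8, 4.8] [-0.3, -0.9, -0.0]
```

Request:
apply_moves:
  plan:
    - [0,-4,1,2,0,-0.9,0]
    - [0,0,0,3,0,0,0]
    - [0,0,0,3,0,0,0]
    - [0,0,0,2,0,0,0]
    - [0,0,0,2,0,0,0]

```text
time: 3.9
position: [0.5462, -0.0044, 0.0719]
orientation: [-3.135, 0.002, -0.524]
wrist_force: [-0.4, 0.3, -0.1]
grip_width: 0.006
```

```bash
python3 look.py pics/l2.png
```

```text
t 3.9 unit mm [ 1.2 32.  71.9] rpy [-1.796e+02  1.000e-01 -3.000e+01] F [-0.4  0.3 -0.1] g 0.01 q [ 0.55  0.55 -0.75  1.9   0.47  0.87 -0.96]
top tcp px [252.9 187.7]
side tcp px [253.1 189.6]
```

View pics/l2.png

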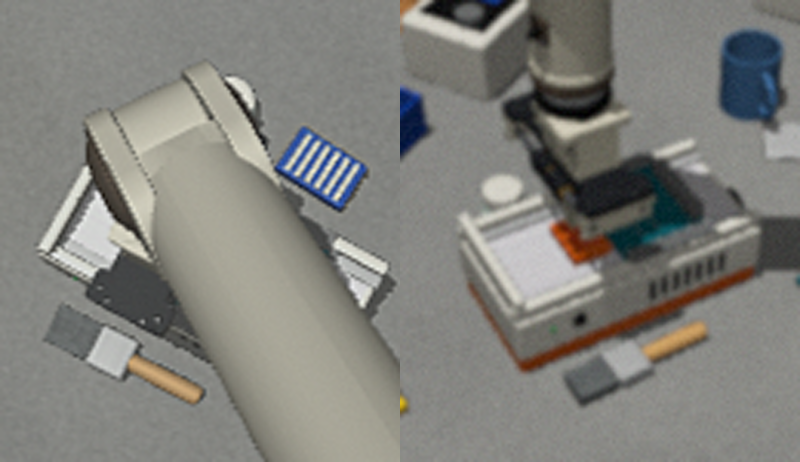

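The fit's -9 mm height offset seems real, because there is still no contact force at z = 72. I keep pressing in small steps until the force rises.

Request:
apply_moves:
  plan:
    - [0,0,0,2,0,0,0]
    - [0,0,0,2,0,0,0]
    - [0,0,0,2,0,0,0]
    - [0,0,0,2,0,0,0]
    - [0,0,0,2,0,0,0]

```text
time: 4.5
position: [0.5465, -0.0043, 0.0615]
orientation: [-3.135, 0.001, -0.524]
wrist_force: [0.4, -0.0, 0.3]
grip_width: 0.004
```

```bash
python3 - <<'E'
from go import *
s=where(); c=manip.read_camera("side"); print(proj(c,s["position"])); print(s["effort"])
cv2.imwrite("pics/l3.png",cv2.resize(c["image"][140:230,205:315],(792,594*90//90),interpolation=cv2.INTER_CUBIC))
E
```

```text
t 4.5 unit mm [ 1.4 32.2 61.5] rpy [-1.796e+02  1.000e-01 -3.000e+01] F [ 0.4 -0.   0.3] g 0.0 q [ 0.54  0.56 -0.74  1.91  0.49  0.85 -0.97]
[253.12175808 191.77168664]
[ 9.85415792e-02 -4.79930341e+01 -1.03261355e+01 -2.11516267e+01
 -1.05511921e-01 -1.92845607e-02  3.12862743e-02]
```

View pics/l3.png

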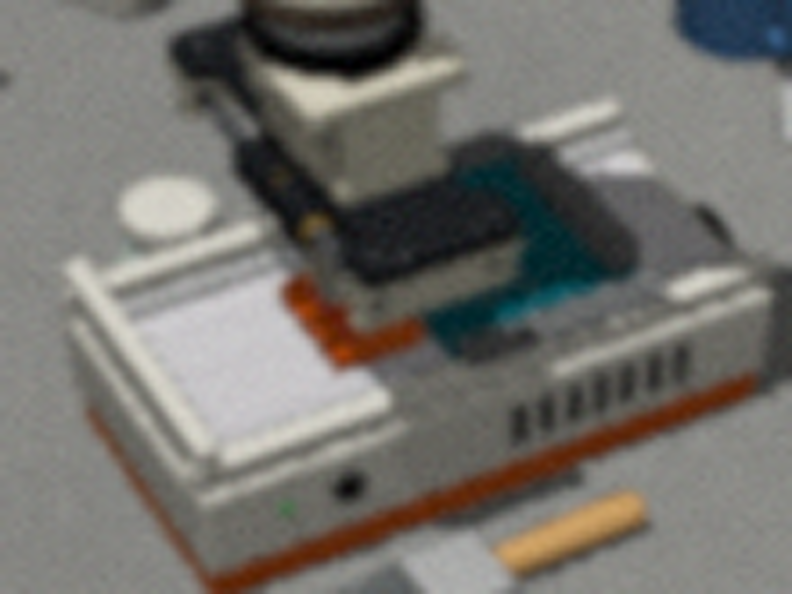

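The picture shows the gripper over the tab. The tab's outline is still at about (245,183) to (252,195), roughly where it started, and there is no force. I compare the orange outline numerically before and after.

```bash
python3 - <<'E'
from go import *
c=manip.read_camera("side"); a=cv2.imread("pics/side0.png"); b=c["image"]
for i in(a,b):
    h=cv2.cvtColor(i,cv2.COLOR_BGR2HSV); m=cv2.inRange(h,(0,120,70),(20,255,255))[176:204,240:272]
    print("\n".join("".join(".#"[v>0] for v in r) for r in m));print()
for pr in (0,12):
    for dz in(0,-9.5): print(pr,dz,[proj(c,[*uw(x,y),(92.5-pr+dz)/1e3]).round(1).tolist() for x,y in((30,51),(-30,51),(-30,7),(30,7))])
E
```

```text
Traceback (most recent call last):
TypeError: string indices must be integers, not 'numpy.bool'
```

```bash
python3 - <<'E'
from go import *
c=manip.read_camera("side"); a=cv2.imread("pics/side0.png"); b=c["image"]
for i in(a,b):
    h=cv2.cvtColor(i,cv2.COLOR_BGR2HSV); m=cv2.inRange(h,(0,120,70),(20,255,255))[176:204,240:272]
    print("\n".join("".join(".#"[int(v>0)] for v in r) for r in m));print()
for pr in (0,12):
    for dz in(0,-9.5): print(pr,dz,[proj(c,[*uw(x,y),(92.5-pr+dz)/1e3]).round(1).tolist() for x,y in((30,51),(-30,51),(-30,7),(30,7))])
E
```

```text
................................
................................
...............#................
..............###...............
...........#######..............
.........#########..............
......#############.............
....################............
....#################...........
.....################...........
.....#################..........
......#################.........
.......#################........
.......#################........
........################........
.........##############.........
..........###########...........
..........########..............
...........#####................
................................
................................
................................
................................
................................
................................
................................
................................
................................

................................
................................
................................
................................
................................
..........
[... 333 characters left out ...]
##########.........
..........############..........
..........##########............
...........######...............
................................
................................
................................
................................
................................
................................
................................
................................
................................

0 0 [[243.6, 181.7], [252.1, 193.2], [264.3, 188.3], [255.5, 177.1]]
0 -9.5 [[243.7, 183.8], [252.2, 195.3], [264.4, 190.4], [255.6, 179.1]]
12 0 [[243.8, 184.3], [252.3, 195.8], [264.4, 191.0], [255.6, 179.7]]
12 -9.5 [[243.9, 186.4], [252.4, 197.9], [264.4, 193.0], [255.7, 181.7]]
```

```bash
python3 - <<'E'
from go import *
s=where(); c=manip.read_camera("side"); x0,y0,k=215,125,7
im=cv2.resize(c["image"][y0:y0+85,x0:x0+90],None,fx=k,fy=k,interpolation=cv2.INTER_CUBIC)
o=R.from_euler("xyz",s["orientation"])
def box(hx,hy,z0,z1,col,dz):
    v=[(sx*hx,sy*hy,z) for z in(z0,z1) for sx,sy in((1,1),(1,-1),(-1,-1),(-1,1))]
    q=[tuple(int(t) for t in (proj(c,s["position"]+[0,0,dz]+o.apply(np.array(a)/1e3))-[x0-.5,y0-.5])*k) for a in v]
    for i in range(4):
        for a,b in((i,(i+1)%4),(i+4,(i+1)%4+4),(i,i+4)): cv2.line(im,q[a],q[b],col,1)
box(19,9.5,0,-66,(0,255,255),0); box(95,37.5,-66,-100,(0,0,255),0)
def uq(x,y,z): return tuple(int(t) for t in (proj(c,[*uw(x,y),z/1e3])-[x0-.5,y0-.5])*k)
for z,col in((80.5,(255,0,0)),(92.5,(0,255,0))):
    cv2.polylines(im,[np.array([uq(x,y,z) for x,y in((30,51),(-30,51),(-30,7),(30,7))])],True,col,1)
cv2.polylines(im,[np.array([uq(x,y,110) for x,y in((75,140),(-75,140),(-75,125),(75,125))])],True,(255,0,255),1)
cv2.imwrite("pics/l4.png",im)
E
```

```text
t 4.65 unit mm [ 1.2 32.1 61.4] rpy [-1.796e+02  1.000e-01 -3.000e+01] F [-0.9 -0.7  0.4] g 0.01 q [ 0.54  0.56 -0.74  1.91  0.49  0.85 -0.97]
```

View pics/l4.png

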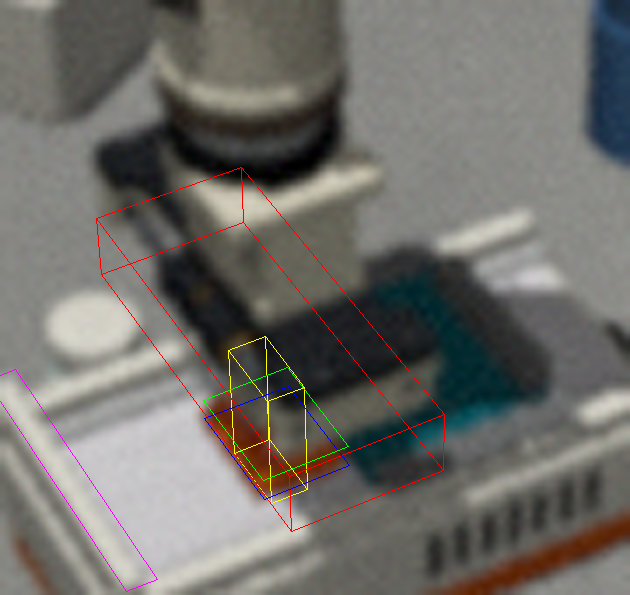

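The overlay puts the reported gripper (red and yellow) about 10 px below the real one, while the unit outlines match. The reported TCP therefore looks offset from the true one. I check in the top view whether the offset is vertical or horizontal.

```bash
cat > ov.py <<'E'
from go import *
def ov(c,s,x0,y0,w,h,k,dps):
    im=cv2.resize(c["image"][y0:y0+h,x0:x0+w],None,fx=k,fy=k,interpolation=cv2.INTER_CUBIC); o=R.from_euler("xyz",s["orientation"])
    for dp,col in dps:
        for hx,hy,z0,z1 in((19,9.5,0,-66),(95,37.5,-66,-100)):
            v=[(sx*hx,sy*hy,z) for z in(z0,z1) for sx,sy in((1,1),(1,-1),(-1,-1),(-1,1))]
            q=[tuple(int(t) for t in (proj(c,s["position"]+np.array(dp)/1e3+o.apply(np.array(a)/1e3))-[x0-.5,y0-.5])*k) for a in v]
            for i in range(4):
                for a,b in((i,(i+1)%4),(i+4,(i+1)%4+4),(i,i+4)): cv2.line(im,q[a],q[b],col,1)
    return im
E
python3 - <<'E'
from ov import *
s=where()
a=ov(manip.read_camera("top"),s,195,125,100,100,4,[((0,0,0),(0,0,255)),((0,0,45),(0,255,255))])
b=ov(manip.read_camera("side"),s,205,125,100,100,4,[((0,0,0),(0,0,255)),((0,0,45),(0,255,255))])
cv2.imwrite("pics/l5.png",cv2.hconcat([a,b]))
E
```

```text
t 4.7 unit mm [ 1.3 32.2 61.6] rpy [-1.796e+02  1.000e-01 -3.000e+01] F [-0.5 -0.3  0.1] g 0.01 q [ 0.54  0.56 -0.74  1.91  0.49  0.85 -0.97]
```

View pics/l5.png

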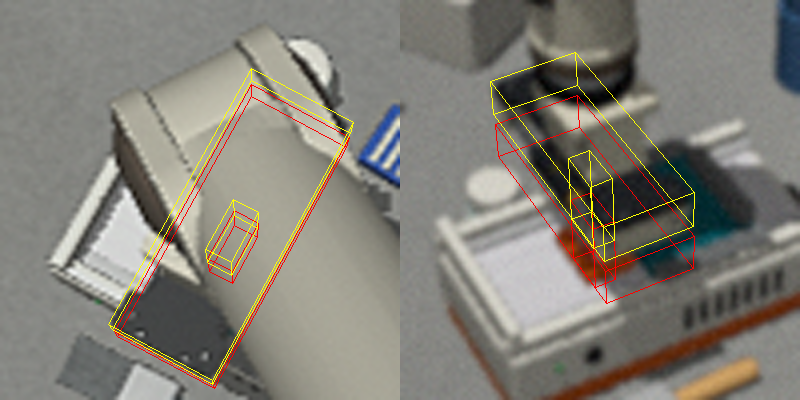

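In the top view the horizontal position agrees. In the side view the real gripper sits about 45 mm above the reported height. I keep descending in small, force-watched steps.

Request:
apply_moves:
  plan:
    - [0,0,0,2,0,0,0]
    - [0,0,0,2,0,0,0]
    - [0,0,0,2,0,0,0]
    - [0,0,0,2,0,0,0]
    - [0,0,0,2,0,0,0]

```text
time: 5.3
position: [0.547, -0.0043, 0.0519]
orientation: [-3.135, 0.0, -0.524]
wrist_force: [-0.8, -0.8, 4.5]
grip_width: 0.003
```

Request:
apply_moves:
  plan:
    - [0,0,0,2,0,0,0]
    - [0,0,0,2,0,0,0]
    - [0,0,0,2,0,0,0]
    - [0,0,0,2,0,0,0]
    - [0,0,0,2,0,0,0]

```text
time: 5.8
position: [0.5471, -0.0044, 0.0427]
orientation: [-3.137, -0.001, -0.524]
wrist_force: [-9.6, -1.8, 33.2]
grip_width: 0.005
```

Request:
apply_moves:
  plan:
    - [0,0,0,-20,0,0,0]
    - [0,0,0,-35,0,0,0]
    - [0.4,0,20,-25,0,0,0]
    - [0.4,0,40,0,0,0,0]
    - [0.4,0,45,0,0,0,0]

```text
time: 6.3
position: [0.4974, -0.0899, 0.1234]
orientation: [-3.129, -0.002, -0.511]
wrist_force: [-0.6, -0.7, -0.4]
grip_width: 0.215
```

```bash
python3 go.py 0 -120 115 40; python3 - <<'E'
from h import *
c=manip.read_camera("side"); b=c["image"]
h=cv2.cvtColor(b,cv2.COLOR_BGR2HSV); m=cv2.inRange(h,(0,120,70),(20,255,255))[176:204,240:272]
print("\n".join("".join(".#"[int(v>0)] for v in r) for r in m))
E
```

```text
t 6.3 unit mm [  1.7 -66.5 123.4] rpy [-1.793e+02 -1.000e-01 -2.930e+01] F [-0.6 -0.7 -0.4] g 0.21 q [ 0.81  0.4  -0.82  1.97  0.36  0.92 -0.7 ]
0 [-1.7, 39.6, 5.7] [-0.7, -0.1, 0.7]
1 [-0.4, 14.0, 2.2] [-0.0, -0.0, -0.0]
................................
................................
................................
................................
................................
................................
.............###................
..........#######...............
........##########..............
.....#############..............
.....##############.............
......##############............
.......##############...........
........#############...........
........##############..........
.........#############..........
..........###########...........
...........#######..............
...........#####................
............#...................
................................
................................
................................
................................
................................
................................
................................
................................
```

The tab's top edge has dropped by 3–4 px to match the fully-in outline, so it is pressed. Next I move behind the ridge.

Request:
apply_moves:
  plan:
    - [0.4,-2,40,0,-0.7,0,0.7]
    - [0.4,0,16,0,0,0,0]
    - [0.4,0,0,20,0,0,0]
    - [0.4,0,0,15,0,0,0]
    - [0.4,0,0,0,0,0,0]

```text
time: 6.85
position: [0.4603, -0.1538, 0.0844]
orientation: [3.133, -0.001, -0.542]
wrist_force: [-0.7, 0.5, -0.6]
grip_width: 0.404
```

```bash
python3 go.py 0 -122 56 20; python3 - <<'E'
from ov import *
s=where();d=[((0,0,38),(0,255,255))]
a=ov(manip.read_camera("top"),s,235,140,100,100,4,d);b=ov(manip.read_camera("side"),s,225,105,100,100,4,d)
cv2.imwrite("pics/l6.png",cv2.hconcat([a,b]))
E
```

```text
t 6.85 unit mm [   1.5 -140.4   84.4] rpy [ 1.795e+02 -1.000e-01 -3.110e+01] F [-0.7  0.5 -0.6] g 0.4 q [ 0.9   0.42 -0.76  2.04  0.4   0.83 -0.64]
0 [-1.1, -11.0, 16.7] [0.5, -0.1, -1.1]
1 [-0.6, -7.5, 11.6] [0.0, -0.0, -0.0]
t 6.85 unit mm [   1.5 -140.4   84.4] rpy [ 1.795e+02 -1.000e-01 -3.110e+01] F [-0.7  0.5 -0.6] g 0.4 q [ 0.9   0.42 -0.76  2.04  0.4   0.83 -0.64]
```

View pics/l6.png

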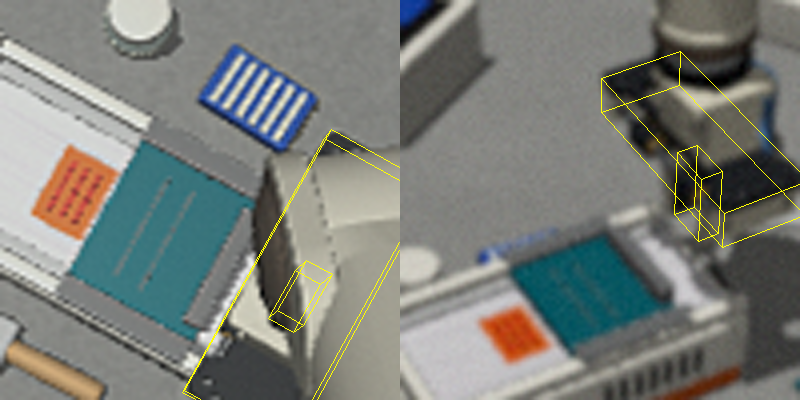

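The tab now lies flat at about (254,188) in the top view and the cover is still seated. The fingers are at unit y = -140, so I move to -121 and go down.

Request:
apply_moves:
  plan:
    - [0.4,-1,-17,0,0.5,0,-1.1]
    - [0.4,0,0,8,0,0,0]
    - [0.4,0,0,8,0,0,0]
    - [0.4,0,0,6,0,0,0]
    - [0.4,0,0,5,0,0,0]

```text
time: 7.45
position: [0.4739, -0.1344, 0.0589]
orientation: [-3.137, -0.007, -0.515]
wrist_force: [-0.5, -0.1, 0.1]
grip_width: 0.401
```

```bash
python3 go.py 0 -105 54 5
```

```text
t 7.45 unit mm [   3.6 -116.7   58.9] rpy [-179.8   -0.4  -29.5] F [-0.5 -0.1  0.1] g 0.4 q [ 0.84  0.47 -0.74  2.04  0.45  0.78 -0.69]
0 [-1.3, -4.4, 1.9] [-0.2, -0.4, 0.5]
1 [-1.4, -4.4, 1.8] [0.0, 0.0, 0.0]
2 [-0.9, -2.8, 1.2] [-0.0, -0.0, 0.0]
```

Request:
apply_moves:
  plan:
    - [0.4,-2,-4,2,0,-0.4,0.5]
    - [0.4,-1,-4,1,0,0,0]
    - [0.4,0,-5,0,0,0,0]
    - [0.4,0,-5,0,0,0,0]
    - [0.4,0,-5,0,0,0,0]

```text
time: 7.95
position: [0.4817, -0.1127, 0.0545]
orientation: [-3.14, 0.003, -0.527]
wrist_force: [-1.0, -0.8, -0.4]
grip_width: 0.399
```

```bash
python3 go.py 0 15 56 10
```

```text
t 7.95 unit mm [ -0.5 -94.   54.5] rpy [-179.9    0.2  -30.2] F [-1.  -0.8 -0.4] g 0.4 q [ 0.78  0.49 -0.73  2.03  0.46  0.79 -0.75]
0 [0.0, -10.0, -0.1] [-0.1, 0.2, -0.2]
1 [0.0, -10.0, -0.1] [0.0, -0.0, -0.0]
2 [0.0, -10.0, -0.1] [-0.0, -0.0, -0.0]
3 [0.0, -10.0, -0.1] [-0.0, -0.0, -0.0]
4 [0.0, -10.0, -0.1] [-0.0, -0.0, -0.0]
5 [0.0, -10.0, -0.1] [-0.0, -0.0, -0.0]
6 [0.0, -10.0, -0.1] [-0.0, -0.0, -0.0]
7 [0.0, -10.0, -0.1] [-0.0, -0.0, -0.0]
8 [0.0, -10.0, -0.1] [-0.0, -0.0, -0.0]
9 [0.0, -10.0, -0.1] [-0.0, -0.0, -0.0]
10 [0.0, -9.0, -0.1] [-0.0, -0.0, -0.0]
```

Request:
apply_moves:
  plan:
    - [0.4,0,-6,0,0,0,0]
    - [0.4,0,-6,0,0,0,0]
    - [0.4,0,-6,0,0,0,0]
    - [0.4,0,-6,0,0,0,0]
    - [0.4,0,-6,0,0,0,0]

```text
time: 8.45
position: [0.4981, -0.0846, 0.0548]
orientation: [-3.14, 0.002, -0.527]
wrist_force: [0.1, -0.8, -1.2]
grip_width: 0.399
```

```bash
python3 go.py 0 15 56 10 | head -2;  python3 - <<'E'
from ov import *
s=where();d=[((0,0,38),(0,255,255))]
a=ov(manip.read_camera("top"),s,205,130,100,100,4,d);b=ov(manip.read_camera("side"),s,215,115,100,100,4,d)
cv2.imwrite("pics/l7.png",cv2.hconcat([a,b]))
E
```

```text
t 8.45 unit mm [ -0.4 -61.6  54.8] rpy [-1.799e+02  1.000e-01 -3.020e+01] F [ 0.1 -0.8 -1.2] g 0.4 q [ 0.71  0.51 -0.73  2.01  0.47  0.8  -0.82]
0 [0.0, -10.0, -0.1] [-0.1, 0.1, -0.2]
t 8.45 unit mm [ -0.4 -61.6  54.8] rpy [-1.799e+02  1.000e-01 -3.020e+01] F [ 0.1 -0.8 -1.2] g 0.4 q [ 0.71  0.51 -0.73  2.01  0.47  0.8  -0.82]
```

View pics/l7.png

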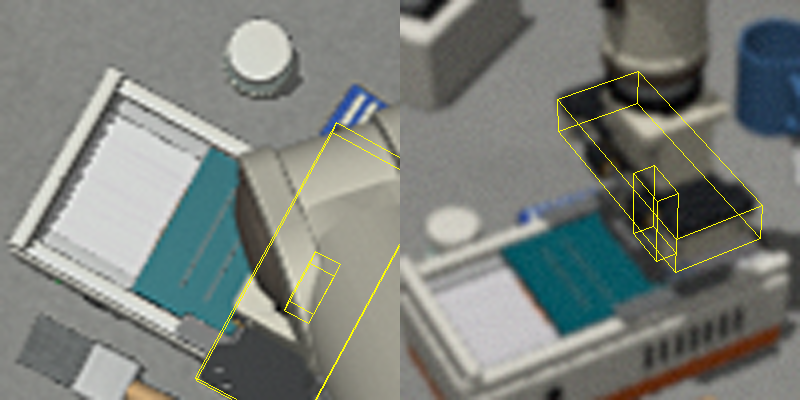

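The cover has slid flat over the tab, with its front edge at about (247,182) in the top view. I continue pushing to the stop.

Request:
apply_moves:
  plan:
    - [0.4,0,-8,0,0,0,0]
    - [0.4,0,-8,0,0,0,0]
    - [0.4,0,-8,0,0,0,0]
    - [0.4,0,-8,0,0,0,0]
    - [0.4,0,-8,0,0,0,0]

```text
time: 9.05
position: [0.5196, -0.0482, 0.055]
orientation: [-3.141, 0.002, -0.528]
wrist_force: [0.1, -1.5, -0.0]
grip_width: 0.4
```

Request:
apply_moves:
  plan:
    - [0.4,0,-5,0,0,0,0]
    - [0.4,0,-5,0,0,0,0]
    - [0.4,0,-4,0,0,0,0]
    - [0.4,0,-4,0,0,0,0]
    - [0.4,0,-3,0,0,0,0]

```text
time: 9.55
position: [0.5314, -0.0276, 0.0551]
orientation: [-3.141, 0.002, -0.527]
wrist_force: [-1.7, -1.6, 1.3]
grip_width: 0.4
```

```bash
python3 go.py 0 15 55 10
```

```text
t 9.55 unit mm [-0.   4.5 55.1] rpy [-1.799e+02  1.000e-01 -3.020e+01] F [-1.7 -1.6  1.3] g 0.4 q [ 0.58  0.55 -0.72  1.94  0.48  0.83 -0.94]
0 [0.0, -10.0, 0.1] [-0.1, 0.1, -0.2]
1 [0.0, -0.5, 0.0] [0.0, -0.0, -0.0]
```

Request:
apply_moves:
  plan:
    - [0.4,0,-3,0,0,0,0]
    - [0.4,0,-3,0,0,0,0]
    - [0.4,0,-3,0,0,0,0]
    - [0.4,0,-2,0,0,0,0]
    - [0.4,0,-2,0,0,0,0]

```text
time: 10.05
position: [0.5366, -0.0188, 0.0549]
orientation: [3.137, 0.003, -0.529]
wrist_force: [-5.2, -7.4, 6.6]
grip_width: 0.398
```

Request:
apply_moves:
  plan:
    - [0.4,0,-2,0,0,0,0]
    - [0.4,0,-2,0,0,0,0]
    - [0.4,0,-2,0,0,0,0]
    - [0.4,0,0,0,0,0,0]
    - [0.4,0,0,0,0,0,0]

```text
time: 10.55
position: [0.5361, -0.0192, 0.0545]
orientation: [3.126, 0.006, -0.532]
wrist_force: [-1.1, -1.0, 0.3]
grip_width: 0.4
```

It is at the stop: no further travel, and the force rose to about 9 N. I back off and lift clear.

Request:
apply_moves:
  plan:
    - [0.4,0,10,0,0,0,0]
    - [0.4,0,15,0,0,0,0]
    - [0.4,0,15,-5,0,0,0]
    - [0.4,0,0,-40,0,0,0]
    - [0.4,0,0,-45,0,0,0]

```text
time: 11.05
position: [0.51, -0.0551, 0.1412]
orientation: [3.125, 0.018, -0.531]
wrist_force: [0.9, -0.6, 0.0]
grip_width: 0.402
```

Request:
apply_moves:
  plan:
    - [0.4,0,45,-30,0,0,0]
    - [0.4,0,45,0,0,0,0]
    - [0.4,0,45,0,0,0,0]
    - [0.4,0,45,0,0,0,0]
    - [0.4,0,45,0,0,0,0]

```text
time: 11.55
position: [0.4026, -0.2484, 0.1794]
orientation: [3.131, 0.001, -0.52]
wrist_force: [1.2, -0.6, -0.1]
grip_width: 0.397
```

```bash
python3 - <<'E'
from ov import *
s=where()
a=ov(manip.read_camera("top"),s,200,125,115,130,4,[])[:,:400];b=ov(manip.read_camera("side"),s,205,115,100,130,4,[])
cv2.imwrite("pics/l8.png",cv2.hconcat([a,b]))
E
```

```text
t 11.55 unit mm [  -1.2 -251.2  179.4] rpy [ 1.794e+02  1.000e-01 -2.980e+01] F [ 1.2 -0.6 -0.1] g 0.4 q [ 1.18  0.24 -0.78  1.98  0.21  1.   -0.22]
```

View pics/l8.png

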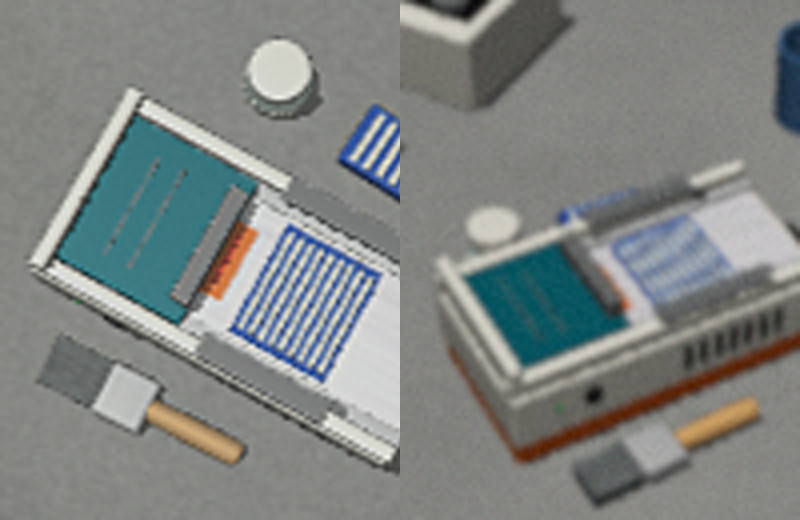

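The teal cover lies flat against the end stop, from about (216,190) to (233,155) in the top view. The filter is exposed, and the brush, jar and spare filter are where they were. I hand in.

```bash
python3 -c "
from workcell import manip; print(manip.sign_off())"
```

```text
the job is handed in; nothing more can be done
None
```

I pressed the orange tab fully in, then pushed the teal cover by its grey ridge off its seat to the end stop. I handed in at about 11.6 s with the arm clear.

**Last checks:**
- **Tab:** the force reached 33 N when it bottomed, and its outline in the image dropped to match the fully-in position.
- **Cover:** it stopped moving at the end stop as the force rose to about 9 N. The last picture shows it flat against the stop with the filter exposed.
- **Bystanders:** the brush, jar and spare filter look unmoved. The last picture did not cover the others, apart from part of the mug.

**Disagreements:**
- **Reported height:** the TCP height read about 38–45 mm lower than the cameras and the contact points showed. I set heights by feel and by the side view instead.
- **First height fit:** my corner fit put the unit about 9 mm low. I treated that as a corner-reading error, since the later outlines matched the stated heights.

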